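Pin the hinge of a two-part casting mould

TASK

Put together the hinge of the open casting mould: set the loose metal mould half down into the empty place between the dowels of the assembly jig, so that it lies flat and its knuckle stands over the knuckle of the fixed half. Then take the hinge pin from its stand and push it down through both knuckles, past the sprung catch (push it all the way, do not drop it), until its collar sits on the upper knuckle, and let go. Do not shift the timer, the tape roll or the plastic beaker.

Things in the scene. Friction and masses are not known exactly. Their poses are not given: they have to be found in the camera images.
- jig: Assembly jig, fixed: dark steel base plate 84 (x) x 246 (y) x 12 mm high, origin at the centre of its underside, z up. On its -y side stands the fixed aluminium mould half, a block 36 x 90 x 60 mm centred at x 0, y -61 mm, top at z 72 mm; its knuckle, 27 mm outside diameter, stands on the plate on the vertical hinge axis at x -18 mm, y 0. Its +y side is the empty nest.
- nest (a point): Centre of the nest for the loose half, on the plate's top: jig x 0, y +61, z +12 mm, axes as the jig's. Six 10 mm dowels, 21 mm high with conical upper parts (lead-in up to 4 mm), surround a footprint of 36 (x) x 90 (y) mm with 0.8 mm play on each side. When the loose half is home its origin lies here and its axes are parallel to the jig's.
- jig_bore (a point): Centre of the mouth of the fixed half's knuckle, on the hinge axis, 41 mm above the jig's underside. Bore 13.6 mm wide, 29 mm deep, vertical. A sprung ball catch (housing towards jig -x) reaches 4.5 mm into it, 9 mm below the mouth; a pin merely let go may stick there, and it rubs on the shank: push slowly with about 5 to 15 N, at most 25 N, over the last 15 mm.
- half: Loose aluminium mould half, 0.3 to 0.5 kg: block 36 (x) x 90 (y) x 60 mm high, origin at the centre of the block's underside, z up. Two shallow pockets low in the -x face (plain above 36 mm): grip across x over the middle, near the top. From the -y end near the -x face projects its knuckle, 27 mm outside diameter, 30 to 60 mm high, axis at x -18, y -61 mm, bore 13.6 mm right through.
- half_bore (a point): Centre of the upper mouth of the loose half's knuckle bore, 60 mm above the half's underside. When the half is home this lies on the hinge axis 72 mm above the jig's underside.
- pin: Steel hinge pin, 106 mm long, about 0.08 kg, standing upright in the stand; origin at its lower tip, z along the pin to its grip. Shank 11 mm in diameter and 57 mm long, its lowest 11 mm tapering to 5 mm; above it a collar 24 mm in diameter (57 to 62 mm) and a round grip 18 mm in diameter (62 to 106 mm).
- pin_tip (a point): Lower tip of the pin (the pin's origin). Fully home it lies 15 mm above the jig's underside.
- pin_collar (a point): Underside of the pin's collar on the pin's axis, 57 mm above the tip. Fully home it lies on top of the upper knuckle, 72 mm above the jig's underside.
- stand: Grey plastic block 60 x 70 x 62 mm high, fixed, with a 13 mm hole in the middle of its top in which the pin stands, its collar resting on the top. Origin at the centre of the underside. (Room: a fixed drum frame 390 mm high stands behind the work, from x 0.64 m back, y 0 to -0.47 m; keep the gripper and wrist in front of it.)
- timer: White bench timer 70 x 62 x 21 mm, lying behind the jig; leave it alone. Origin at the centre of the underside.
- tape_roll: Green roll of tape lying flat, 85 mm across, 19 mm high, behind the jig; leave it alone. Origin at the centre of the underside.
- beaker_plastic: Cloudy grey-white plastic beaker with a scale, 70 mm wide, 88 mm high, behind the jig; leave it alone. Origin at the centre of the underside.

How it is judged (in metres and radians):
On the way, in this order (a step that is already met when the one before it is completed fails the run):
1. the loose half lies flat in the nest, its knuckle over the fixed one, and the pin is not yet in (horizontal distance between half_bore and jig_bore below 0.004 m and z of half in the frame of jig below 0.0145 m and angle between the x axis of half and the x axis of jig, either way round below 0.06 rad and angle between half's own z axis and vertical below 0.05 rad and horizontal distance between pin_tip and jig_bore above 0.03 m), for 0.2 s.
2. the gripper pushes the pin home: it holds or presses the pin with the collar down on the upper knuckle (horizontal distance between pin_tip and jig_bore below 0.004 m and z of pin_collar in the frame of jig below 0.0745 m and contact force between the fingers and pin above 0.5 N), for 0.1 s.
At the end, for the whole second after the job is handed in: The loose half lies flat in the nest (underside within 2.5 mm of the plate, within 0.06 rad of the jig's direction, knuckle axes within 4 mm); the pin stands upright through both knuckles, tip within 4 mm of the hinge axis, its collar within 2.5 mm of the upper knuckle; both released and at rest (horizontal distance between each of half_bore, pin_tip and jig_bore below 0.004 m and z of half in the frame of jig below 0.0145 m and y of half in the frame of jig above 0.05 m and angle between the x axis of half and the x axis of jig, either way round below 0.06 rad and angle between half's own z axis and vertical below 0.05 rad and z of pin_collar in the frame of jig below 0.0745 m and angle between pin's own z axis and vertical below 0.08 rad and linear speed of each of pin, half below 0.02 m/s); the robot touches nothing.
It fails at once if the timer, tape roll or plastic beaker is shifted more than 30 mm (distance of any of timer, tape_roll, beaker_plastic from where it was at the start of the episode above 0.03 m).
It also fails if it takes over 61 s, if anything falls off the work surface, if the arm or the gripper's body presses on something with over 40 N, if the wrist force passes 120 N, or if a joint passes its speed limit or range.

ROBOT

A 7-joint arm with a two-finger parallel gripper is mounted at the origin on a cart in front of the work surface, level with it; the furniture and walls round the work are solid. World frame = base frame: x ahead of the robot, y to its left, z up, the work surface at z = 0. Lengths are in mm, angles in rad, forces in N, time in s.
With the tool pointing down it reaches from about 400 to 875 mm from the base axis. Payload 4.4 kg.
Tool frame: the origin (TCP) lies at the very end of the fingers, on their centre line; the grasp point (between the pads) lies 19 mm behind it; z points along the fingers, y is the direction in which the jaws open and shut (so a half turn about z gives the same grasp; the last joint's range is limited). The gripper opens to 85 mm and grips with 20 to 120 N. Pads are 22 mm wide; open, the fingers measure 114 mm over their backs; the gripper's body (76 mm by 85 mm) begins 54 mm behind the grasp point. The pads swing forward as they close: fully open they stand 13 mm farther back than shut.
Start: joints at [-1.243, 0.628, 0.038, 1.517, -0.027, 0.996, -0.02], TCP at [249.383, 600.271, 231.313] pointing down, gripper open.
Joint ranges: [-3.06, 3.06], [-0.37, 2.12], [-1.25, 1.32], [0.18, 2.47], [-1.1, 4.24], [0.23, 1.98], [-2.94, 2.94]. Speed limits (rad/s): [2.57, 2.57, 3.14, 3.14, 3.14, 3.14, 3.14].

INTERFACE

Orientations are given as [roll, pitch, yaw] about the fixed x, y, z axes, in that order (R = Rz(yaw) Ry(pitch) Rx(roll)).
In Python, from cell import read_state, get_image, calibration, finish_job gives the robot as it stands. The module is installed in compiled form; this text tells all that it offers.
- The arm moves only by the tool apply_moves, never from a script. Its argument "increments" is a list of rows, each an object of numbers: "tx", "ty", "tz": the shift along the world's x, y, z in m; "rx", "ry", "rz": the turn, a rotation vector about the world's x, y, z in units of 5 degrees (1.0 is 5 degrees); "claw": the finger opening in m, from 0 to 0.0854. In form: [{"tx": .., "ty": .., "tz": .., "rx": .., "ry": .., "rz": .., "claw": ..}, ...]. A call has 1 to 12 rows; each row is the pose to reach, as a shift and turn from the pose commanded when the call began; what a row does not reach only later rows make up. A row lasts 1/10 s, in which the tool goes at most 50 mm and 8.59 degrees, less where a joint would pass 70% of its speed; a pose out of reach is approached as far as the arm can. A call with a gripper value outside its range is refused whole. The fingers move at their own pace and stop on an object; the grip force is fixed at half the most. Time passes only in rows, so rows that repeat a pose let the fingers close. It gives the time, the measured TCP pose, the force and the opening at its end, in the units of the state.
- read_state(): the state, without advancing time (a new reading comes with each control period).
- get_image(name): name is "scene" or "top" or "wrist"; returns the picture (420x560x3 uint8, red, green, blue); there is no depth.
- calibration(name): a dict with "camera_matrix" (3x3 intrinsics, pixels), "origin" and "attitude" of the camera in the world. Camera axes: x right, y up, looking along -z (the intrinsics and any distortion apply to the point x, -y, -z); pixel columns grow to the right and rows downward; lengths in mm; the calibration is good to about 2 mm. A picture is of the moment at which its call begins: read the wrist's pose just before it. calibration takes no time and is no camera call; for the wrist camera it gives the pose at the moment of the call.
- finish_job(): hands the job in, once; it reports no verdict.
The state is a dict: "clock": time; "qpos": joint angles; "qd": joint speeds; "tau": joint torques, N m; "eef_pos": TCP position; "tool_rot": TCP orientation; "force": force on the tool from outside, world axes, zero at the start; "torque": the same for the moment, N m; "width": finger opening in mm.
Only numpy, scipy, OpenCV 4.12 (cv2) and the standard library are available. Lean on these libraries where they do the work, as an engineer would, in place of code of your own. Each camera call takes 0.05 s, during which the arm holds its last target. There are 200 camera calls.

## Working session

There is one attempt and no reset: what is moved stays moved. The work goes in short steps, Python scripts to look and compute and a tool call to move; the robot and the scene stay as the last step left them, time stands still between calls to the robot, and variables do not carry over. Pictures are saved under pics/ and viewed, about 8 in all and at most 12, crops included, and the job is handed in when it is done.

Besides the shell and the picture viewer there is one more tool, called as name([rows], argument=value, ...), one row to a line, values as JSON. apply_moves: Moves the arm, as the interface text tells. Its arguments: {"type":"object","properties":{"increments":{"type":"array"}},"required":["increments"]}

```bash
mkdir -p pics
python3 - <<'E'
from cell import *
import cv2
for n in("scene","top"):
    cv2.imwrite(f"pics/{n}0.png",cv2.resize(get_image(n)[:,:,::-1],(784,588),interpolation=cv2.INTER_CUBIC))
    print(n,calibration(n))
s=read_state();print(s)
E
```

```text
scene {'camera_matrix': array([[489.76295889,   0.        , 273.37437198],
       [  0.        , 489.76295889, 204.81672429],
       [  0.        ,   0.        ,   1.        ]]), 'origin': array([ -81.68935243, -537.41293493,  718.78120025]), 'attitude': array([ 0.93361098,  0.02458533, -0.93400913])}
top {'camera_matrix': array([[393.71164775,   0.        , 280.4143108 ],
       [  0.        , 393.71164775, 210.6809915 ],
       [  0.        ,   0.        ,   1.        ]]), 'origin': array([428.49608874, -20.04566098, 941.23619656]), 'attitude': array([ 0.20890931,  0.0039815 , -1.43163938])}
{'clock': 0.1, 'qpos': array([-1.24281535,  0.62928232,  0.03845468,  1.51825128, -0.02702112,
        0.99628795, -0.02001923]), 'qd': array([ 0.00034885, -0.00075284,  0.00041207, -0.00516525,  0.00024581,
       -0.00032139, -0.0007879 ]), 'tau': array([ 3.13693272e-03, -5.64537907e+01,  1.23062320e+00, -1.93974942e+01,
        1.13447855e-02,  5.36065883e-03, -1.14906766e-05]), 'eef_pos': array([249.15392156, 599.75642022, 230.46796804]), 'tool_rot': array([-3.13988182e+00,  6.49472369e-06,  2.74777331e+00]), 'force': array([-0.67667989,  0.11751393, -0.21140684]), 'torque': array([ 0.03900268,  0.00560573, -0.01215499]), 'width': 85.3910519359246}
```

View pics/scene0.png

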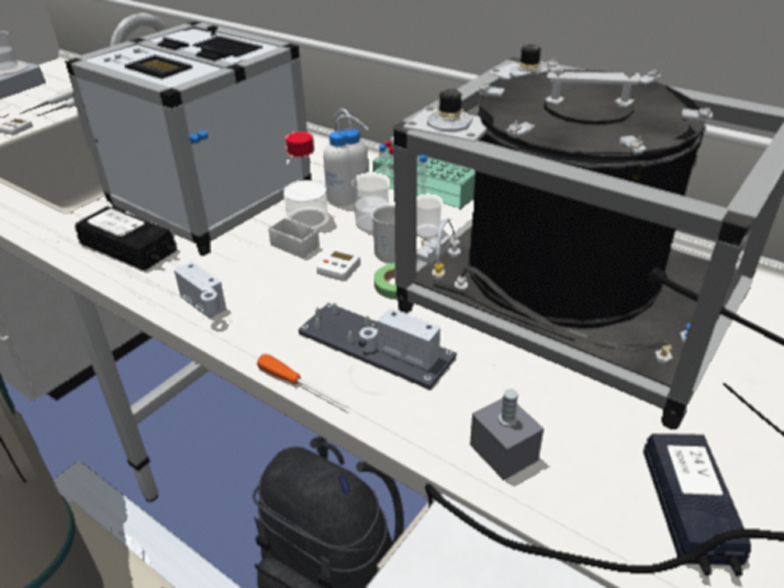

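View pics/top0.png

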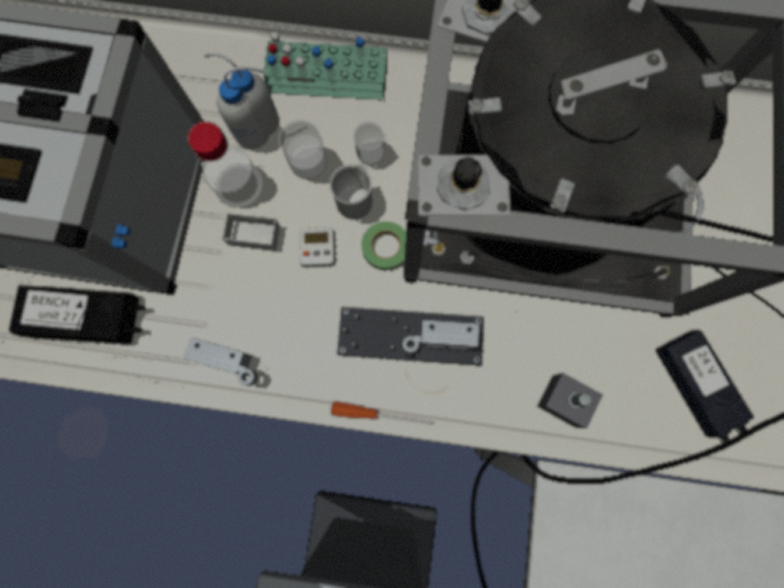

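Scene and top show the half at the left (top view, knuckle about 248,377), the jig in the centre (knuckle 411,343) and the pin in its stand at the right (584,400).

```bash
cat > h.py <<'E'
import numpy as np, cv2
from scipy.spatial.transform import Rotation as Ro
from cell import *
def ray(c,p,s=1.0):
    K=c["camera_matrix"];R=Ro.from_euler("xyz",c["attitude"]).as_matrix()
    d=np.linalg.inv(K)@[p[0]/s,p[1]/s,1]
    return c["origin"],R@(d*[1,-1,-1])
def onz(c,p,z,s=1.0):
    o,d=ray(c,p,s); return o+d*(z-o[2])/d[2]
def proj(c,P):
    R=Ro.from_euler("xyz",c["attitude"]).as_matrix()
    q=(np.atleast_2d(P)-c["origin"])@R*[1,-1,-1]
    q=q@c["camera_matrix"].T; return q[:,:2]/q[:,2:]
E
python3 - <<'E'
from h import *
np.set_printoptions(precision=1,suppress=True)
c=calibration("top")
for n,z,P in [("jig plate",12,[(342,308),(484,316),(482,364),(338,356)]),("fixed knuckle",41,[(411,343)]),
 ("half top corners",60,[(189,338),(256,354),(248,370),(186,358)]),("half knuckle",60,[(248,377)]),("pin",106+5,[(584,400)]),
 ("timer",21,[(317,246)]),("tape",19,[(386,245)]),("beaker",88,[(352,180)])]:
    print(n,[onz(c,p,z,1.4)[:2] for p in P])
w=calibration("wrist");print(w,read_state()["eef_pos"])
E
```

```text
jig plate [array([588.5,  93.7]), array([ 608.2, -148.8]), array([ 526.5, -154.1]), array([506.3,  87.4])]
fixed knuckle [array([541.4, -31.1])]
half top corners [array([497.7, 324.2]), array([487.3, 212.3]), array([460.5, 220.1]), array([465.5, 322. ])]
half knuckle [array([449.7, 218. ])]
pin [array([ 484.2, -294.6])]
timer [array([689.3, 153. ])]
tape [array([708.2,  34.4])]
beaker [array([790.6, 102. ])]
{'camera_matrix': array([[302.1,   0. , 279.2],
       [  0. , 302.1, 209.9],
       [  0. ,   0. ,   1. ]]), 'origin': array([173.6, 631.1, 373. ]), 'attitude': array([-0.3,  0. ,  1.2])} [249.2 599.8 230.5]
```

apply_moves([
  {"tx": 0.23, "ty": -0.33, "tz": -0.04, "rx": 0, "ry": 0, "rz": -14.5, "claw": 0.085},
  {"tx": 0.23, "ty": -0.33, "tz": -0.04, "rz": -14.5, "claw": 0.085},
  {"tx": 0.23, "ty": -0.33, "tz": -0.04, "rz": -14.5, "claw": 0.085},
  {"tx": 0.23, "ty": -0.33, "tz": -0.04, "rz": -14.5, "claw": 0.085},
  {"tx": 0.23, "ty": -0.33, "tz": -0.04, "rz": -14.5, "claw": 0.085},
  {"tx": 0.23, "ty": -0.33, "tz": -0.04, "rz": -14.5, "claw": 0.085},
  {"tx": 0.23, "ty": -0.33, "tz": -0.04, "rz": -14.5, "claw": 0.085},
  {"tx": 0.23, "ty": -0.33, "tz": -0.04, "rz": -14.5, "claw": 0.085},
  {"tx": 0.23, "ty": -0.33, "tz": -0.04, "rz": -14.5, "claw": 0.085},
  {"tx": 0.23, "ty": -0.33, "tz": -0.04, "rz": -14.5, "claw": 0.085},
  {"tx": 0.23, "ty": -0.33, "tz": -0.04, "rz": -14.5, "claw": 0.085},
  {"tx": 0.23, "ty": -0.33, "tz": -0.04, "rz": -14.5, "claw": 0.085},
])

```text
$.increments[1]: bad value
```

Run:
```python
from h import *
s=read_state();print(s["eef_pos"],s["tool_rot"],s["clock"])
c=calibration("wrist");im=get_image("wrist");np.save("pics/w1.npy",c);print(c)
cv2.imwrite("pics/w1.png",cv2.resize(im[:,:,::-1],(784,588),interpolation=cv2.INTER_CUBIC))
```

```text
[249.15392156 599.75642022 230.46796804] [-3.13988182e+00  6.49472369e-06  2.74777331e+00] 0.1
{'camera_matrix': array([[302.05319609,   0.        , 279.17069501],
       [  0.        , 302.05319609, 209.92342338],
       [  0.        ,   0.        ,   1.        ]]), 'origin': array([173.5727506 , 631.09018455, 373.0048331 ]), 'attitude': array([-0.32537833,  0.00259884,  1.17636204])}
```

View pics/w1.png

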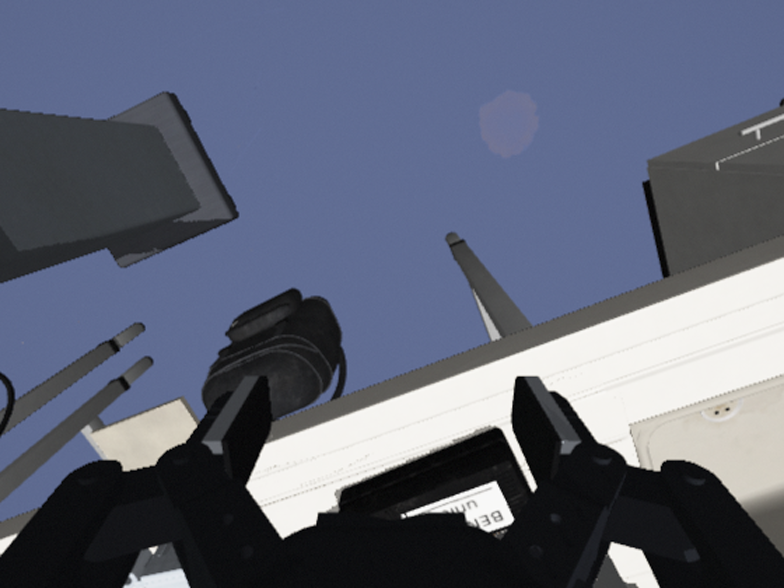

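The wrist camera looks outward along tool +x (no half in view; fingers at the bottom). All row fields are required, so I approach with the tool short of the half.

apply_moves([
  {"tx": 0.23, "ty": -0.46, "tz": -0.03, "rx": 0, "ry": 0, "rz": -14.5, "claw": 0.085},
  {"tx": 0.23, "ty": -0.46, "tz": -0.03, "rx": 0, "ry": 0, "rz": -14.5, "claw": 0.085},
  {"tx": 0.23, "ty": -0.46, "tz": -0.03, "rx": 0, "ry": 0, "rz": -14.5, "claw": 0.085},
  {"tx": 0.23, "ty": -0.46, "tz": -0.03, "rx": 0, "ry": 0, "rz": -14.5, "claw": 0.085},
  {"tx": 0.23, "ty": -0.46, "tz": -0.03, "rx": 0, "ry": 0, "rz": -14.5, "claw": 0.085},
  {"tx": 0.23, "ty": -0.46, "tz": -0.03, "rx": 0, "ry": 0, "rz": -14.5, "claw": 0.085},
  {"tx": 0.23, "ty": -0.46, "tz": -0.03, "rx": 0, "ry": 0, "rz": -14.5, "claw": 0.085},
  {"tx": 0.23, "ty": -0.46, "tz": -0.03, "rx": 0, "ry": 0, "rz": -14.5, "claw": 0.085},
  {"tx": 0.23, "ty": -0.46, "tz": -0.03, "rx": 0, "ry": 0, "rz": -14.5, "claw": 0.085},
  {"tx": 0.23, "ty": -0.46, "tz": -0.03, "rx": 0, "ry": 0, "rz": -14.5, "claw": 0.085},
  {"tx": 0.23, "ty": -0.46, "tz": -0.03, "rx": 0, "ry": 0, "rz": -14.5, "claw": 0.085},
  {"tx": 0.23, "ty": -0.46, "tz": -0.03, "rx": 0, "ry": 0, "rz": -14.5, "claw": 0.085},
])

```text
clock: 1.35
eef_pos: [480.5, 137.0, 201.3]
tool_rot: [3.141, 0.001, 1.476]
force: [-0.3, 0.1, -0.3]
width: 85.0
```

Run:
```python
from h import *
s=read_state();print(s["eef_pos"],s["tool_rot"],s["clock"],s["qpos"],s["force"])
c=calibration("wrist");im=get_image("wrist");np.save("pics/w2.npy",c);print(c)
cv2.imwrite("pics/w2.png",cv2.resize(im[:,:,::-1],(784,588),interpolation=cv2.INTER_CUBIC))
```

```text
[480.4733983  136.96638118 201.26421424] [3.14092635e+00 1.24571712e-03 1.47626007e+00] 1.35 [-0.60199201  0.48207952  0.38416612  1.97119582 -0.25983697  0.73548309
 -0.15798674] [-0.26357688  0.05877666 -0.33563102]
{'camera_matrix': array([[302.05319609,   0.        , 279.17069501],
       [  0.        , 302.05319609, 209.92342338],
       [  0.        ,   0.        ,   1.        ]]), 'origin': array([488.25758058, 218.46942787, 343.68216053]), 'attitude': array([-0.32696479, -0.00106803, -0.09516416])}
```

View pics/w2.png

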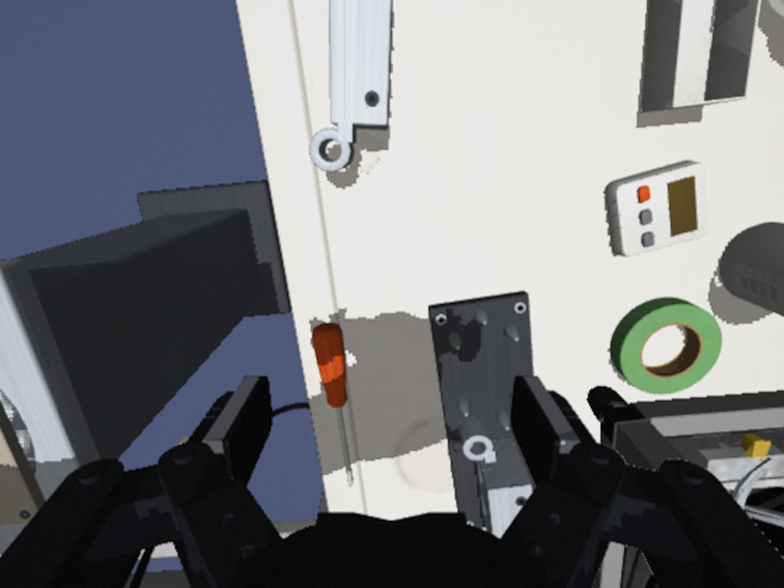

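The half's knuckle is at (330,149), its block running up from row 124. The jig plate corners are (430,306) and (528,293), and the fixed knuckle is at (478,448). I'll enlarge both.

Run:
```python
import cv2,numpy as np
a=cv2.imread("pics/w2.png")  # 1.4x ; crops in 784 scale enlarged x3
f=lambda x,y:cv2.resize(a[y:y+200,x:x+133],(399,600),interpolation=cv2.INTER_CUBIC)
cv2.imwrite("pics/c2.png",np.hstack([f(290,0),f(415,280)]))
```

```text
(no output)
```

View pics/c2.png

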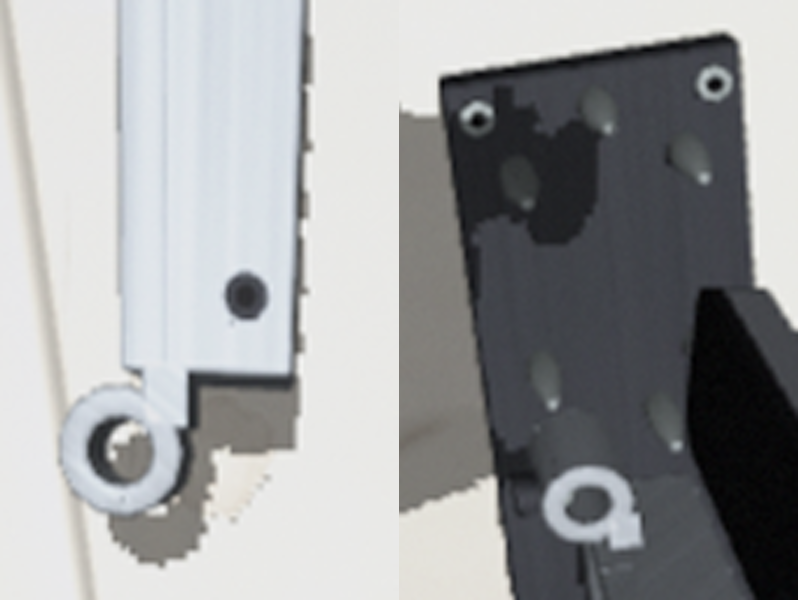

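```bash
cat > fit.py <<'E'
from h import *
from scipy.optimize import least_squares
np.set_printoptions(precision=2,suppress=True)
def fit(c,x0,M,px,free=()):
    M=np.array(M,float);px=np.array(px,float)
    def f(p):
        m=M.copy()
        for k,i in enumerate(free): m[i,1]=p[3+k]
        P=m.copy();P[:,:2]=m[:,:2]@Ro.from_euler("z",p[2]).as_matrix()[:2,:2].T+p[:2]
        return (proj(c,P)-px).ravel()
    r=least_squares(f,list(x0)+[M[i,1] for i in free],loss="soft_l1");return r.x,f(r.x).reshape(-1,2)
def show(n,r): print(n,r[0],"\n",r[1].T)
E
python3 - <<'E'
from fit import *
c=np.load("pics/w2.npy",allow_pickle=True).item()
L=lambda u,v:((290+u/3)/1.4,(v/3)/1.4)
R=lambda u,v:((415+(u-399)/3)/1.4,(280+v/3)/1.4)
show("half",fit(c,(478,270,-.09),[(-18,-61,60),(-18,-45,60),(18,-45,60),(-18,20,60),(18,20,60)],
 [L(120,450),L(124,368),L(293,374),L(119,0),L(304,0)],(3,4)))
show("jig",fit(c,(557,-30,.08),[(-42,123,12),(42,123,12),(-18,0,41),(23.8,90,33),(-23.8,90,33),(-23.8,30,33),(23.8,30,33)],
 [R(441,78),R(735,38),R(589,504),R(705,178),R(527,202),R(553,402),R(677,445)],(3,4,5,6)))
E
```

```text
half [476.28 280.62  -0.13  20.32  21.6 ] 
 [[ 0.38 -0.76  0.27 -0.43  0.42]
 [-0.15  0.    0.15  0.    0.01]]
jig [557.51 -28.55   0.06  92.68  92.99  28.97   6.92] 
 [[-0.35  1.59 -0.92 -0.32  0.01 -0.62 10.59]
 [ 0.88 -0.13 -0.65  0.02 -0.    0.06 -0.07]]
```

apply_moves([
  {"tx": -0.004, "ty": 0.144, "tz": 0, "rx": 0, "ry": 0, "rz": -0.44, "claw": 0.085},
  {"tx": -0.004, "ty": 0.144, "tz": 0, "rx": 0, "ry": 0, "rz": -0.44, "claw": 0.085},
  {"tx": -0.004, "ty": 0.144, "tz": 0, "rx": 0, "ry": 0, "rz": -0.44, "claw": 0.085},
  {"tx": -0.004, "ty": 0.144, "tz": -0.04, "rx": 0, "ry": 0, "rz": -0.44, "claw": 0.085},
  {"tx": -0.004, "ty": 0.144, "tz": -0.08, "rx": 0, "ry": 0, "rz": -0.44, "claw": 0.085},
  {"tx": -0.004, "ty": 0.144, "tz": -0.11, "rx": 0, "ry": 0, "rz": -0.44, "claw": 0.085},
  {"tx": -0.004, "ty": 0.144, "tz": -0.13, "rx": 0, "ry": 0, "rz": -0.44, "claw": 0.085},
  {"tx": -0.004, "ty": 0.144, "tz": -0.15, "rx": 0, "ry": 0, "rz": -0.44, "claw": 0.085},
  {"tx": -0.004, "ty": 0.144, "tz": -0.165, "rx": 0, "ry": 0, "rz": -0.44, "claw": 0.085},
  {"tx": -0.004, "ty": 0.144, "tz": -0.173, "rx": 0, "ry": 0, "rz": -0.44, "claw": 0.085},
  {"tx": -0.004, "ty": 0.144, "tz": -0.173, "rx": 0, "ry": 0, "rz": -0.44, "claw": 0.085},
  {"tx": -0.004, "ty": 0.144, "tz": -0.173, "rx": 0, "ry": 0, "rz": -0.44, "claw": 0.085},
])

```text
clock: 2.6
eef_pos: [475.1, 285.3, 28.7]
tool_rot: [3.141, -0.001, 1.445]
force: [-0.9, -0.0, 0.2]
width: 84.8
```

apply_moves([
  {"tx": 0, "ty": 0, "tz": 0, "rx": 0, "ry": 0, "rz": 0, "claw": 0.04},
  {"tx": 0, "ty": 0, "tz": 0, "rx": 0, "ry": 0, "rz": 0, "claw": 0.03},
  {"tx": 0, "ty": 0, "tz": 0, "rx": 0, "ry": 0, "rz": 0, "claw": 0.03},
  {"tx": 0, "ty": 0, "tz": 0, "rx": 0, "ry": 0, "rz": 0, "claw": 0.03},
  {"tx": 0, "ty": 0, "tz": 0, "rx": 0, "ry": 0, "rz": 0, "claw": 0.02},
  {"tx": 0, "ty": 0, "tz": 0, "rx": 0, "ry": 0, "rz": 0, "claw": 0.02},
  {"tx": 0, "ty": 0, "tz": 0, "rx": 0, "ry": 0, "rz": 0, "claw": 0.02},
  {"tx": 0, "ty": 0, "tz": 0, "rx": 0, "ry": 0, "rz": 0, "claw": 0.02},
])

```text
clock: 3.4
eef_pos: [475.9, 284.5, 29.0]
tool_rot: [3.141, -0.001, 1.444]
force: [-0.4, 0.4, 6.0]
width: 35.2
```

apply_moves([
  {"tx": 0, "ty": 0, "tz": 0.03, "rx": 0, "ry": 0, "rz": 0, "claw": 0.02},
  {"tx": 0, "ty": 0, "tz": 0.07, "rx": 0, "ry": 0, "rz": 0, "claw": 0.02},
  {"tx": 0.006, "ty": -0.02, "tz": 0.09, "rx": 0, "ry": 0, "rz": 0.2, "claw": 0.02},
  {"tx": 0.02, "ty": -0.06, "tz": 0.09, "rx": 0, "ry": 0, "rz": 0.6, "claw": 0.02},
  {"tx": 0.033, "ty": -0.105, "tz": 0.09, "rx": 0, "ry": 0, "rz": 1.0, "claw": 0.02},
  {"tx": 0.047, "ty": -0.15, "tz": 0.09, "rx": 0, "ry": 0, "rz": 1.4, "claw": 0.02},
  {"tx": 0.061, "ty": -0.195, "tz": 0.09, "rx": 0, "ry": 0, "rz": 1.8, "claw": 0.02},
  {"tx": 0.072, "ty": -0.23, "tz": 0.09, "rx": 0, "ry": 0, "rz": 2.1, "claw": 0.02},
  {"tx": 0.078, "ty": -0.248, "tz": 0.09, "rx": 0, "ry": 0, "rz": 2.2, "claw": 0.02},
  {"tx": 0.078, "ty": -0.248, "tz": 0.09, "rx": 0, "ry": 0, "rz": 2.2, "claw": 0.02},
  {"tx": 0.078, "ty": -0.248, "tz": 0.09, "rx": 0, "ry": 0, "rz": 2.2, "claw": 0.02},
  {"tx": 0.078, "ty": -0.248, "tz": 0.09, "rx": 0, "ry": 0, "rz": 2.2, "claw": 0.02},
])

```text
clock: 4.6
eef_pos: [552.5, 37.9, 117.8]
tool_rot: [-3.14, -0.001, 1.638]
force: [0.1, 1.0, -4.0]
width: 35.2
```

Run:
```python
from h import *
s=read_state();print(s["eef_pos"],s["tool_rot"],s["clock"],s["qpos"],s["width"],s["force"])
out=[]
for n in("wrist","scene","top"):
    c=calibration(n);im=get_image(n)[:,:,::-1];np.save(f"pics/{n}3.npy",c);cv2.imwrite(f"pics/{n}3raw.png",im)
    print(n,proj(c,[(554,32,60),(541,-30,41)]))
w=cv2.imread("pics/wrist3raw.png")
cv2.imwrite("pics/v3.png",cv2.resize(w,(784,588),interpolation=cv2.INTER_CUBIC))
```

```text
[552.48585458  37.93028949 117.7960032 ] [-3.13999374e+00 -1.15473792e-03  1.63786558e+00] 4.6 [-0.26521365  0.65919372  0.22590324  1.89615044 -0.2424598   0.61417012
  0.18123035] 35.229507234979216 [ 0.0702886   1.02059431 -4.0234109 ]
wrist [[280.71146628 236.39407081]
 [260.30355733 293.71801779]]
scene [[244.42178954 216.38869731]
 [263.55124238 236.58126295]]
top [[266.85857908 234.64446108]
 [293.07381024 245.12705693]]
```

View pics/v3.png

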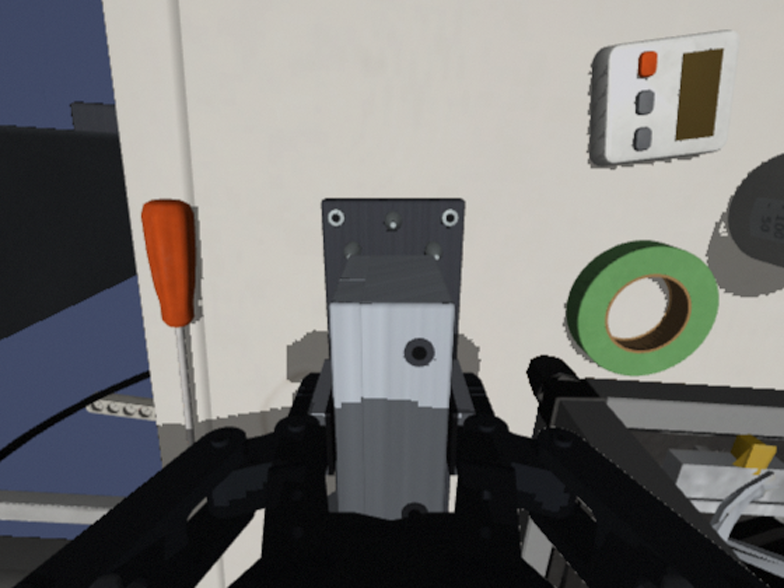

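The held half hangs over the nest; its rear top edge is at (331,304)–(453,303), the plate's rear edge at (322,199)–(464,199) and dowel tips at (393,225), (350,248), (434,248). I'll enlarge once for the fine fit.

Run:
```python
import cv2
a=cv2.imread("pics/wrist3raw.png")
cv2.imwrite("pics/c3.png",cv2.resize(a[135:235,222:342],(720,600),interpolation=cv2.INTER_CUBIC))
```

```text
(no output)
```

View pics/c3.png

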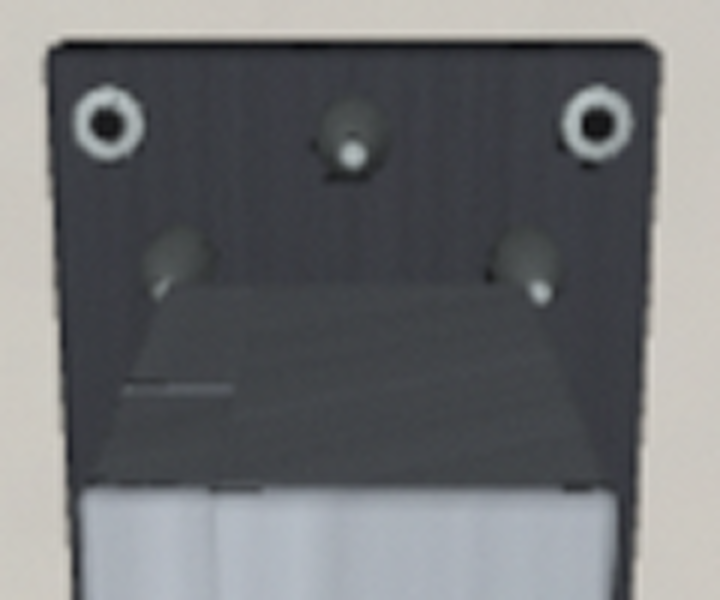

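```bash
python3 - <<'E'
from fit import *
c=np.load("pics/wrist3.npy",allow_pickle=True).item()
L=lambda u,v:(222+(u+.5)/6-.5,135+(v+.5)/6-.5)
j=fit(c,(557,-30,.08),[(-42,123,12),(42,123,12),(0,111.8,33),(23.8,93,33),(-23.8,93,33),(-42,100,12),(42,100,12)],
 [L(47,54),L(661,54),L(352,155),L(541,292),L(161,292),L(69,400),L(642,400)],(5,6));show("jig",j)
for z in(88,89,90):
  h=fit(c,(554,32,.07),[(-18,45,z+60),(18,45,z+60),(-18,45,z),(18,45,z)],[L(82,488),L(614,488),L(168,285),L(530,285)]);show(f"half{z}",h)
x,y,a=j[0][:3];print("nest",x-61*np.sin(a),y+61*np.cos(a),a,"hinge",x-18*np.cos(a),y-18*np.sin(a))
for n in("scene","top"):
  c=np.load(f"pics/{n}3.npy",allow_pickle=True).item()
  a=cv2.imread(f"pics/{n}3raw.png"); u,v=proj(c,(550,-10,80))[0].astype(int)
  print(n,u,v); cv2.imwrite(f"pics/{n}3c.png",cv2.resize(a[v-50:v+50,u-33:u+33],(396,600),interpolation=cv2.INTER_CUBIC))
E
python3 -c "
import cv2,numpy as np
cv2.imwrite('pics/c3b.png',np.hstack([cv2.imread(f'pics/{n}3c.png') for n in('scene','top')]))"
```

```text
jig [558.08 -29.26   0.07  73.28  73.16] 
 [[-1.13  0.64  0.15 -0.52  1.2  -1.57  0.67]
 [-1.23 -1.43 -0.03  1.42  1.52  0.05  0.03]]
half88 [553.1   34.02   0.07] 
 [[-1.06  1.3  -0.75  0.58]
 [ 0.44  0.45 -0.58 -0.58]]
half89 [553.08  34.34   0.07] 
 [[-1.45  1.72 -0.92  0.78]
 [ 0.53  0.54 -0.72 -0.73]]
half90 [553.07  34.66   0.07] 
 [[-1.85  2.14 -1.1   0.98]
 [ 0.62  0.62 -0.88 -0.88]]
nest 553.9074375887725 31.597751882101946 0.06849514510040595 hinge 540.1245828983222 -30.491159499737666
scene 257 216
top 285 237
```

View pics/c3b.png

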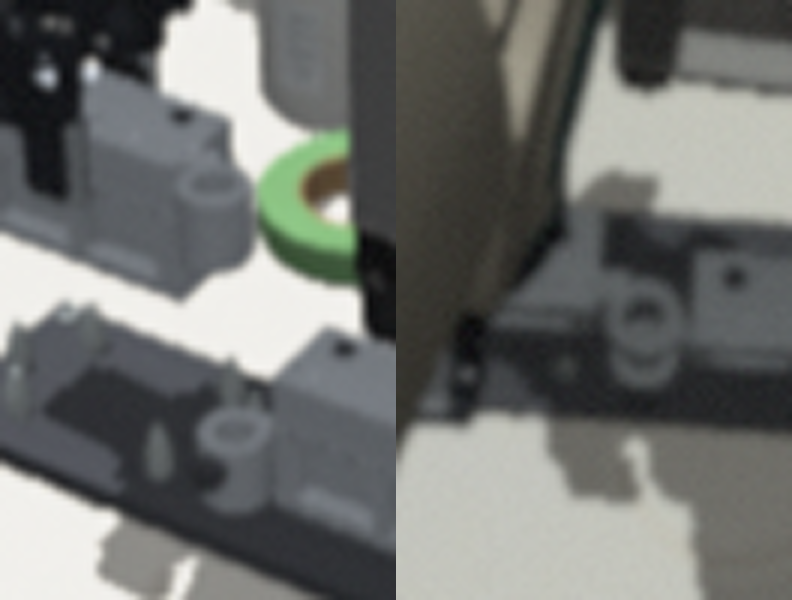

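Run:
```python
from fit import *
D={"scene":[(257-33+214/6,216-50+188/6),(257-33+236/6,216-50+430/6)],"top":[(285-33+248/6,237-50+315/6),(285-33+248/6,237-50+358/6)]}
for n,P in D.items():
  c=np.load(f"pics/{n}3.npy",allow_pickle=True).item()
  P=[np.array(p)-.4 for p in P]
  print(n,[onz(c,P[0],z)[:2] for z in(148,149)],onz(c,P[1],41)[:2])
a=.0685;print("half knuckle from wrist",553.1-18*np.cos(a)+61*np.sin(a),34.2-18*np.sin(a)-61*np.cos(a))
```

```text
scene [array([535.45, -28.34]), array([534.37, -29.23])] [538.45 -30.29]
top [array([539.75, -26.91]), array([539.61, -26.91])] [538.36 -30.03]
half knuckle from wrist 539.3174467451429 -27.888978295483525
```

Wrist, top and scene views agree to about 2 mm; the half needs about +0.8 mm x and −2.6 mm y. I'll descend to the dowel tips first, watching the force.

apply_moves([
  {"tx": 0.001, "ty": -0.0026, "tz": -0.015, "rx": 0, "ry": 0, "rz": 0, "claw": 0.02},
  {"tx": 0.001, "ty": -0.0026, "tz": -0.03, "rx": 0, "ry": 0, "rz": 0, "claw": 0.02},
  {"tx": 0.001, "ty": -0.0026, "tz": -0.04, "rx": 0, "ry": 0, "rz": 0, "claw": 0.02},
  {"tx": 0.001, "ty": -0.0026, "tz": -0.046, "rx": 0, "ry": 0, "rz": 0, "claw": 0.02},
  {"tx": 0.001, "ty": -0.0026, "tz": -0.05, "rx": 0, "ry": 0, "rz": 0, "claw": 0.02},
  {"tx": 0.001, "ty": -0.0026, "tz": -0.053, "rx": 0, "ry": 0, "rz": 0, "claw": 0.02},
  {"tx": 0.001, "ty": -0.0026, "tz": -0.056, "rx": 0, "ry": 0, "rz": 0, "claw": 0.02},
  {"tx": 0.001, "ty": -0.0026, "tz": -0.058, "rx": 0, "ry": 0, "rz": 0, "claw": 0.02},
  {"tx": 0.001, "ty": -0.0026, "tz": -0.059, "rx": 0, "ry": 0, "rz": 0, "claw": 0.02},
  {"tx": 0.001, "ty": -0.0026, "tz": -0.06, "rx": 0, "ry": 0, "rz": 0, "claw": 0.02},
])

```text
clock: 5.75
eef_pos: [554.5, 33.6, 58.4]
tool_rot: [3.141, -0.0, 1.636]
force: [-0.5, 0.2, -3.8]
width: 34.9
```

apply_moves([
  {"tx": 0, "ty": 0, "tz": -0.002, "rx": 0, "ry": 0, "rz": 0, "claw": 0.02},
  {"tx": 0, "ty": 0, "tz": -0.004, "rx": 0, "ry": 0, "rz": 0, "claw": 0.02},
  {"tx": 0, "ty": 0, "tz": -0.006, "rx": 0, "ry": 0, "rz": 0, "claw": 0.02},
  {"tx": 0, "ty": 0, "tz": -0.007, "rx": 0, "ry": 0, "rz": 0, "claw": 0.02},
  {"tx": 0, "ty": 0, "tz": -0.008, "rx": 0, "ry": 0, "rz": 0, "claw": 0.02},
  {"tx": 0, "ty": 0, "tz": -0.008, "rx": 0, "ry": 0, "rz": 0, "claw": 0.02},
])

```text
clock: 6.35
eef_pos: [554.3, 34.2, 50.2]
tool_rot: [-3.141, -0.001, 1.636]
force: [-0.8, 2.4, -3.8]
width: 35.4
```

apply_moves([
  {"tx": 0, "ty": 0.0005, "tz": -0.0015, "rx": 0, "ry": 0, "rz": 0, "claw": 0.02},
  {"tx": 0, "ty": 0.0005, "tz": -0.003, "rx": 0, "ry": 0, "rz": 0, "claw": 0.02},
  {"tx": 0, "ty": 0.0005, "tz": -0.0045, "rx": 0, "ry": 0, "rz": 0, "claw": 0.02},
  {"tx": 0, "ty": 0.0005, "tz": -0.006, "rx": 0, "ry": 0, "rz": 0, "claw": 0.02},
  {"tx": 0, "ty": 0.0005, "tz": -0.007, "rx": 0, "ry": 0, "rz": 0, "claw": 0.02},
  {"tx": 0, "ty": 0.0005, "tz": -0.008, "rx": 0, "ry": 0, "rz": 0, "claw": 0.02},
  {"tx": 0, "ty": 0.0005, "tz": -0.008, "rx": 0, "ry": 0, "rz": 0, "claw": 0.02},
])

```text
clock: 7.05
eef_pos: [554.2, 34.4, 42.1]
tool_rot: [-3.141, -0.0, 1.636]
force: [-0.9, 2.9, -4.3]
width: 35.8
```

apply_moves([
  {"tx": 0, "ty": 0.0005, "tz": -0.0007, "rx": 0, "ry": 0, "rz": 0, "claw": 0.02},
  {"tx": 0, "ty": 0.0005, "tz": -0.0014, "rx": 0, "ry": 0, "rz": 0, "claw": 0.02},
  {"tx": 0, "ty": 0.0005, "tz": -0.002, "rx": 0, "ry": 0, "rz": 0, "claw": 0.02},
  {"tx": 0, "ty": 0.0005, "tz": -0.0025, "rx": 0, "ry": 0, "rz": 0, "claw": 0.02},
  {"tx": 0, "ty": 0.0005, "tz": -0.0025, "rx": 0, "ry": 0, "rz": 0, "claw": 0.02},
])

```text
clock: 7.55
eef_pos: [554.2, 34.5, 40.9]
tool_rot: [-3.142, -0.0, 1.636]
force: [-4.7, 1.7, 7.9]
width: 35.3
```

apply_moves([
  {"tx": 0, "ty": 0.0005, "tz": -0.001, "rx": 0, "ry": 0, "rz": 0, "claw": 0.06},
  {"tx": 0, "ty": 0.0005, "tz": -0.001, "rx": 0, "ry": 0, "rz": 0, "claw": 0.08},
  {"tx": 0, "ty": 0.0005, "tz": -0.001, "rx": 0, "ry": 0, "rz": 0, "claw": 0.08},
  {"tx": 0, "ty": 0.0005, "tz": -0.001, "rx": 0, "ry": 0, "rz": 0, "claw": 0.08},
  {"tx": 0, "ty": 0.0005, "tz": 0.005, "rx": 0, "ry": 0, "rz": 0, "claw": 0.08},
  {"tx": 0, "ty": 0, "tz": 0.04, "rx": 0, "ry": 0, "rz": 0, "claw": 0.08},
  {"tx": 0, "ty": 0, "tz": 0.08, "rx": 0, "ry": 0, "rz": 0, "claw": 0.08},
  {"tx": 0, "ty": -0.02, "tz": 0.12, "rx": 0, "ry": 0, "rz": 0, "claw": 0.08},
  {"tx": 0, "ty": -0.06, "tz": 0.15, "rx": 0, "ry": 0, "rz": 0, "claw": 0.08},
  {"tx": -0.006, "ty": -0.1, "tz": 0.16, "rx": 0, "ry": 0, "rz": 0, "claw": 0.08},
  {"tx": -0.006, "ty": -0.1, "tz": 0.16, "rx": 0, "ry": 0, "rz": 0, "claw": 0.08},
  {"tx": -0.006, "ty": -0.1, "tz": 0.16, "rx": 0, "ry": 0, "rz": 0, "claw": 0.08},
])

```text
clock: 8.75
eef_pos: [548.2, -66.5, 200.6]
tool_rot: [3.141, 0.0, 1.633]
force: [-0.5, 0.0, -0.6]
width: 79.6
```

Run:
```python
from h import *
s=read_state();print(s["eef_pos"],s["tool_rot"],s["clock"],s["force"])
c=calibration("wrist");im=get_image("wrist")[:,:,::-1];np.save("pics/w4.npy",c);cv2.imwrite("pics/w4raw.png",im)
print(c["origin"],proj(c,[(540,-30,72)]))
cv2.imwrite("pics/w4.png",cv2.resize(im[130:400,150:430],(800,771),interpolation=cv2.INTER_CUBIC)[:600])
```

```text
[548.24520914 -66.517662   200.56639134] [3.14051858e+00 1.78142136e-05 1.63309296e+00] 8.75 [-0.47204676  0.02940933 -0.5569744 ]
[543.11985842  15.03804401 343.07655735] [[272.20454488 160.51809237]]
```

View pics/w4.png

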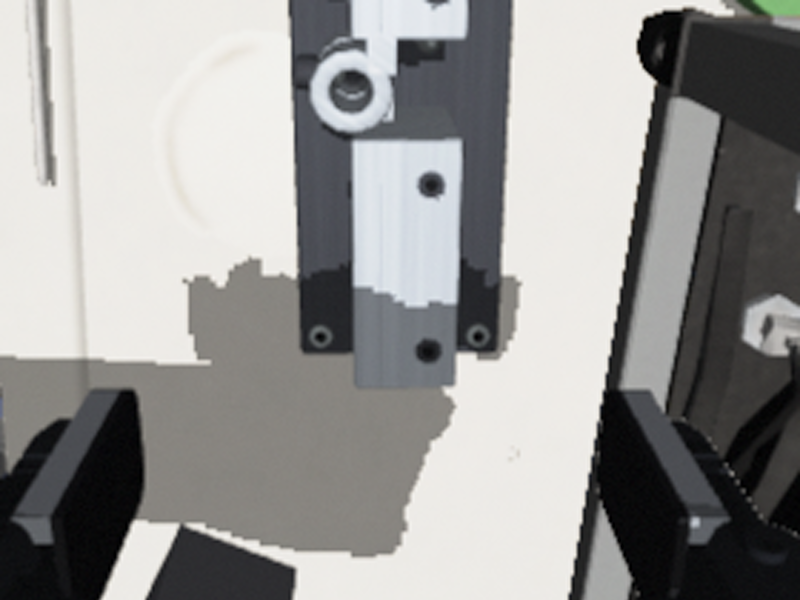

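The half is home: knuckle ring at crop (351,90), i.e. native (272.6,161.3), against (272.2,160.5) predicted for the hinge axis. On to the pin.

apply_moves([
  {"tx": -0.012, "ty": -0.045, "tz": 0, "rx": 0, "ry": 0, "rz": 0, "claw": 0.06},
  {"tx": -0.024, "ty": -0.09, "tz": 0, "rx": 0, "ry": 0, "rz": 0, "claw": 0.06},
  {"tx": -0.036, "ty": -0.135, "tz": 0, "rx": 0, "ry": 0, "rz": 0, "claw": 0.06},
  {"tx": -0.048, "ty": -0.18, "tz": 0, "rx": 0, "ry": 0, "rz": 0, "claw": 0.06},
  {"tx": -0.06, "ty": -0.225, "tz": 0, "rx": 0, "ry": 0, "rz": 0, "claw": 0.06},
  {"tx": -0.064, "ty": -0.255, "tz": 0, "rx": 0, "ry": 0, "rz": 0, "claw": 0.06},
  {"tx": -0.064, "ty": -0.255, "tz": 0, "rx": 0, "ry": 0, "rz": 0, "claw": 0.06},
  {"tx": -0.064, "ty": -0.255, "tz": 0, "rx": 0, "ry": 0, "rz": 0, "claw": 0.06},
  {"tx": -0.064, "ty": -0.255, "tz": 0, "rx": 0, "ry": 0, "rz": 0, "claw": 0.06},
])

```text
clock: 9.7
eef_pos: [485.3, -317.6, 199.1]
tool_rot: [-3.141, -0.002, 1.64]
force: [0.7, 0.5, 0.7]
width: 60.2
```

Run:
```python
from h import *
s=read_state();print(s["eef_pos"],s["tool_rot"],s["clock"],s["qpos"])
c=calibration("wrist");im=get_image("wrist")[:,:,::-1];np.save("pics/w5.npy",c);cv2.imwrite("pics/w5raw.png",im)
u,v=proj(c,[(484,-295,111)])[0].astype(int);print(u,v)
u0,v0=max(u-75,0),max(v-56,0);print(u0,v0)
cv2.imwrite("pics/w5.png",cv2.resize(im[v0:v0+112,u0:u0+150],None,fx=5,fy=5,interpolation=cv2.INTER_CUBIC))
c4=np.load("pics/w4.npy",allow_pickle=True).item();print("hinge",onz(c4,(272.5,161.2),72))
```

```text
[ 485.34578445 -317.5772745   199.14495928] [-3.14114484e+00 -2.30716246e-03  1.63950781e+00] 9.7 [ 0.37167641  0.57731053  0.24958649  1.75682246 -0.18548233  0.83215096
  0.77672622]
279 187
204 131
hinge [540.29814496 -30.59552106  72.        ]
```

View pics/w5.png

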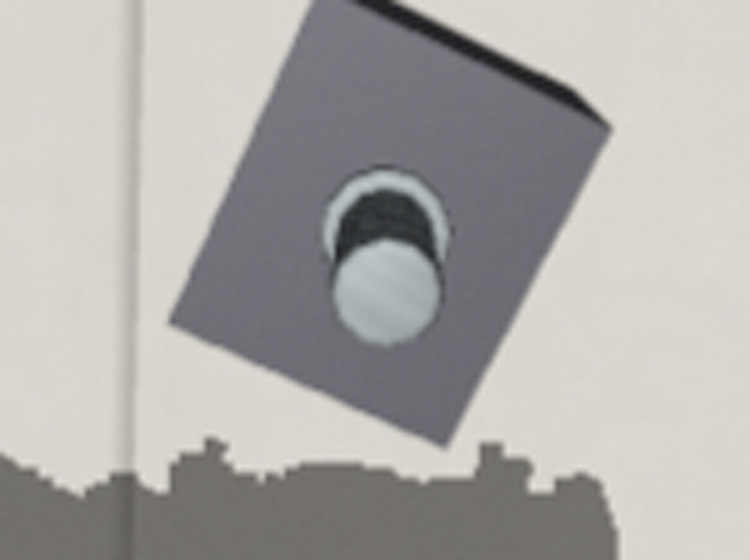

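Pin top centre at crop (386,293), collar ring around (386,230), upright.

Run:
```python
from h import *
c=np.load("pics/w5.npy",allow_pickle=True).item()
print(onz(c,(280.8,189.2),111),onz(c,(280.8,176.6),67))
```

```text
[ 485.23712808 -296.34443906  111.        ] [ 485.41416427 -295.77633687   67.        ]
```

apply_moves([
  {"tx": 0, "ty": 0.0215, "tz": 0, "rx": 0, "ry": 0, "rz": 0, "claw": 0.06},
  {"tx": 0, "ty": 0.0215, "tz": -0.02, "rx": 0, "ry": 0, "rz": 0, "claw": 0.06},
  {"tx": 0, "ty": 0.0215, "tz": -0.05, "rx": 0, "ry": 0, "rz": 0, "claw": 0.06},
  {"tx": 0, "ty": 0.0215, "tz": -0.08, "rx": 0, "ry": 0, "rz": 0, "claw": 0.06},
  {"tx": 0, "ty": 0.0215, "tz": -0.105, "rx": 0, "ry": 0, "rz": 0, "claw": 0.06},
  {"tx": 0, "ty": 0.0215, "tz": -0.12, "rx": 0, "ry": 0, "rz": 0, "claw": 0.06},
  {"tx": 0, "ty": 0.0215, "tz": -0.127, "rx": 0, "ry": 0, "rz": 0, "claw": 0.06},
  {"tx": 0, "ty": 0.0215, "tz": -0.127, "rx": 0, "ry": 0, "rz": 0, "claw": 0.06},
  {"tx": 0, "ty": 0.0215, "tz": -0.127, "rx": 0, "ry": 0, "rz": 0, "claw": 0.06},
])

```text
clock: 10.65
eef_pos: [485.1, -298.5, 73.5]
tool_rot: [3.141, 0.0, 1.637]
force: [-0.2, 1.0, -0.1]
width: 60.2
```

Measured y is 2.4 mm short; I correct that while closing.

apply_moves([
  {"tx": 0, "ty": 0.0024, "tz": -0.001, "rx": 0, "ry": 0, "rz": 0, "claw": 0.06},
  {"tx": 0, "ty": 0.0024, "tz": -0.001, "rx": 0, "ry": 0, "rz": 0, "claw": 0.03},
  {"tx": 0, "ty": 0.0024, "tz": -0.001, "rx": 0, "ry": 0, "rz": 0, "claw": 0.02},
  {"tx": 0, "ty": 0.0024, "tz": -0.001, "rx": 0, "ry": 0, "rz": 0, "claw": 0.01},
  {"tx": 0, "ty": 0.0024, "tz": -0.001, "rx": 0, "ry": 0, "rz": 0, "claw": 0.005},
  {"tx": 0, "ty": 0.0024, "tz": -0.001, "rx": 0, "ry": 0, "rz": 0, "claw": 0.005},
  {"tx": 0, "ty": 0.0024, "tz": -0.001, "rx": 0, "ry": 0, "rz": 0, "claw": 0.005},
  {"tx": 0, "ty": 0.0024, "tz": -0.001, "rx": 0, "ry": 0, "rz": 0, "claw": 0.005},
])

```text
clock: 11.45
eef_pos: [484.6, -296.6, 72.3]
tool_rot: [3.141, 0.0, 1.636]
force: [-0.7, 0.5, 5.2]
width: 16.7
```

apply_moves([
  {"tx": 0, "ty": 0, "tz": 0.015, "rx": 0, "ry": 0, "rz": 0, "claw": 0.005},
  {"tx": 0, "ty": 0, "tz": 0.04, "rx": 0, "ry": 0, "rz": 0, "claw": 0.005},
  {"tx": 0, "ty": 0, "tz": 0.07, "rx": 0, "ry": 0, "rz": 0, "claw": 0.005},
  {"tx": 0, "ty": 0.005, "tz": 0.095, "rx": 0, "ry": 0, "rz": 0, "claw": 0.005},
  {"tx": 0.008, "ty": 0.04, "tz": 0.1, "rx": 0, "ry": 0, "rz": 0, "claw": 0.005},
  {"tx": 0.018, "ty": 0.085, "tz": 0.1, "rx": 0, "ry": 0, "rz": 0, "claw": 0.005},
  {"tx": 0.027, "ty": 0.13, "tz": 0.1, "rx": 0, "ry": 0, "rz": 0, "claw": 0.005},
  {"tx": 0.036, "ty": 0.175, "tz": 0.1, "rx": 0, "ry": 0, "rz": 0, "claw": 0.005},
  {"tx": 0.046, "ty": 0.22, "tz": 0.1, "rx": 0, "ry": 0, "rz": 0, "claw": 0.005},
  {"tx": 0.053, "ty": 0.255, "tz": 0.1, "rx": 0, "ry": 0, "rz": 0, "claw": 0.005},
  {"tx": 0.055, "ty": 0.2655, "tz": 0.1, "rx": 0, "ry": 0, "rz": 0, "claw": 0.005},
  {"tx": 0.055, "ty": 0.2655, "tz": 0.1, "rx": 0, "ry": 0, "rz": 0, "claw": 0.005},
])

```text
clock: 12.65
eef_pos: [539.5, -28.8, 171.4]
tool_rot: [-3.141, -0.001, 1.64]
force: [1.1, -1.2, -1.1]
width: 16.4
```

apply_moves([
  {"tx": 0, "ty": 0, "tz": -0.01, "rx": 0, "ry": 0, "rz": 0, "claw": 0.005},
  {"tx": 0, "ty": 0, "tz": -0.02, "rx": 0, "ry": 0, "rz": 0, "claw": 0.005},
  {"tx": 0, "ty": 0, "tz": -0.02, "rx": 0, "ry": 0, "rz": 0, "claw": 0.005},
  {"tx": 0, "ty": 0, "tz": -0.02, "rx": 0, "ry": 0, "rz": 0, "claw": 0.005},
])

```text
clock: 13.05
eef_pos: [538.8, -32.3, 151.2]
tool_rot: [-3.14, 0.0, 1.634]
force: [-0.1, -0.2, -0.7]
width: 16.2
```

Run:
```python
from h import *
s=read_state();print(s["eef_pos"],s["tool_rot"],s["clock"],s["force"])
out=[]
for n in("wrist","scene","top"):
    c=calibration(n);im=get_image(n)[:,:,::-1];np.save(f"pics/{n}6.npy",c);cv2.imwrite(f"pics/{n}6raw.png",im)
    u,v=proj(c,[(540.3,-30.6,80)])[0].astype(int);u0,v0=u-22,v-50;print(n,u0,v0,u,v)
    out.append(cv2.resize(im[v0:v0+100,u0:u0+44],(264,600),interpolation=cv2.INTER_CUBIC))
cv2.imwrite("pics/v6.png",np.hstack(out))
```

```text
[538.76774012 -32.28689953 151.18557081] [-3.14013262e+00  2.70363116e-04  1.63372331e+00] 13.05 [-0.11114873 -0.22710744 -0.69166084]
wrist 259 169 281 219
scene 240 172 262 222
top 271 193 293 243
```

View pics/v6.png

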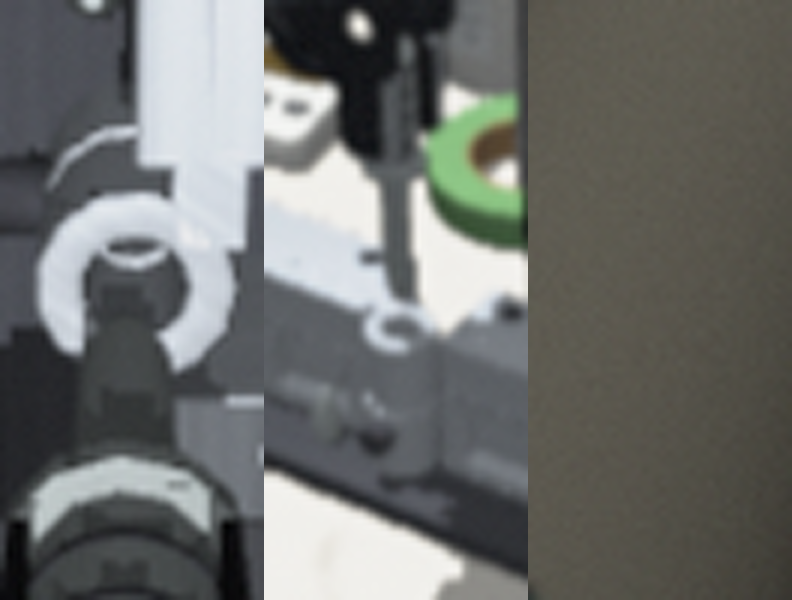

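Run:
```python
from h import *
c=np.load("pics/wrist6.npy",allow_pickle=True).item()
L=lambda u,v:(259+(u+.5)/6-.5,169+(v+.5)/6-.5)
print("ring",onz(c,L(136,285),72),"tip",onz(c,L(122.5,303),84))
c=np.load("pics/scene6.npy",allow_pickle=True).item()
S=lambda u,v:(240+(u+.5)/6-.5,172+(v+.5)/6-.5)
print("ring",onz(c,S(398-264,328),72),"tip",onz(c,S(402-264,300),84))
```

```text
ring [540.30067197 -30.47986035  72.        ] tip [538.44647269 -28.62172259  84.        ]
ring [537.18647546 -30.02213839  72.        ] tip [538.74539359 -31.16036273  84.        ]
```

apply_moves([
  {"tx": 0.001, "ty": 0.0005, "tz": -0.004, "rx": 0, "ry": 0, "rz": 0, "claw": 0.005},
  {"tx": 0.001, "ty": 0.0005, "tz": -0.008, "rx": 0, "ry": 0, "rz": 0, "claw": 0.005},
  {"tx": 0.001, "ty": 0.0005, "tz": -0.011, "rx": 0, "ry": 0, "rz": 0, "claw": 0.005},
  {"tx": 0.001, "ty": 0.0005, "tz": -0.013, "rx": 0, "ry": 0, "rz": 0, "claw": 0.005},
  {"tx": 0.001, "ty": 0.0005, "tz": -0.015, "rx": 0, "ry": 0, "rz": 0, "claw": 0.005},
  {"tx": 0.001, "ty": 0.0005, "tz": -0.017, "rx": 0, "ry": 0, "rz": 0, "claw": 0.005},
  {"tx": 0.001, "ty": 0.0005, "tz": -0.018, "rx": 0, "ry": 0, "rz": 0, "claw": 0.005},
])

```text
clock: 13.9
eef_pos: [540.3, -30.4, 133.6]
tool_rot: [-3.141, -0.0, 1.636]
force: [0.4, -0.2, -0.3]
width: 16.2
```

apply_moves([
  {"tx": 0, "ty": 0, "tz": -0.002, "rx": 0, "ry": 0, "rz": 0, "claw": 0.005},
  {"tx": 0, "ty": 0, "tz": -0.004, "rx": 0, "ry": 0, "rz": 0, "claw": 0.005},
  {"tx": 0, "ty": 0, "tz": -0.006, "rx": 0, "ry": 0, "rz": 0, "claw": 0.005},
  {"tx": 0, "ty": 0, "tz": -0.008, "rx": 0, "ry": 0, "rz": 0, "claw": 0.005},
  {"tx": 0, "ty": 0, "tz": -0.01, "rx": 0, "ry": 0, "rz": 0, "claw": 0.005},
  {"tx": 0, "ty": 0, "tz": -0.01, "rx": 0, "ry": 0, "rz": 0, "claw": 0.005},
])

```text
clock: 14.5
eef_pos: [540.2, -30.4, 123.5]
tool_rot: [-3.141, -0.0, 1.636]
force: [-0.9, -1.1, -0.9]
width: 16.4
```

apply_moves([
  {"tx": 0, "ty": 0, "tz": -0.002, "rx": 0, "ry": 0, "rz": 0, "claw": 0.005},
  {"tx": 0, "ty": 0, "tz": -0.004, "rx": 0, "ry": 0, "rz": 0, "claw": 0.005},
  {"tx": 0, "ty": 0, "tz": -0.006, "rx": 0, "ry": 0, "rz": 0, "claw": 0.005},
  {"tx": 0, "ty": 0, "tz": -0.008, "rx": 0, "ry": 0, "rz": 0, "claw": 0.005},
  {"tx": 0, "ty": 0, "tz": -0.01, "rx": 0, "ry": 0, "rz": 0, "claw": 0.005},
  {"tx": 0, "ty": 0, "tz": -0.012, "rx": 0, "ry": 0, "rz": 0, "claw": 0.005},
  {"tx": 0, "ty": 0, "tz": -0.014, "rx": 0, "ry": 0, "rz": 0, "claw": 0.005},
  {"tx": 0, "ty": 0, "tz": -0.014, "rx": 0, "ry": 0, "rz": 0, "claw": 0.005},
])

```text
clock: 15.3
eef_pos: [540.2, -30.4, 109.5]
tool_rot: [-3.141, -0.0, 1.636]
force: [-0.5, -0.6, -0.2]
width: 16.7
```

apply_moves([
  {"tx": 0, "ty": 0, "tz": -0.001, "rx": 0, "ry": 0, "rz": 0, "claw": 0.005},
  {"tx": 0, "ty": 0, "tz": -0.002, "rx": 0, "ry": 0, "rz": 0, "claw": 0.005},
  {"tx": 0, "ty": 0, "tz": -0.003, "rx": 0, "ry": 0, "rz": 0, "claw": 0.005},
  {"tx": 0, "ty": 0, "tz": -0.004, "rx": 0, "ry": 0, "rz": 0, "claw": 0.005},
  {"tx": 0, "ty": 0, "tz": -0.005, "rx": 0, "ry": 0, "rz": 0, "claw": 0.005},
  {"tx": 0, "ty": 0, "tz": -0.006, "rx": 0, "ry": 0, "rz": 0, "claw": 0.005},
  {"tx": 0, "ty": 0, "tz": -0.007, "rx": 0, "ry": 0, "rz": 0, "claw": 0.005},
  {"tx": 0, "ty": 0, "tz": -0.008, "rx": 0, "ry": 0, "rz": 0, "claw": 0.005},
  {"tx": 0, "ty": 0, "tz": -0.009, "rx": 0, "ry": 0, "rz": 0, "claw": 0.005},
  {"tx": 0, "ty": 0, "tz": -0.01, "rx": 0, "ry": 0, "rz": 0, "claw": 0.005},
])

```text
clock: 16.3
eef_pos: [540.4, -30.4, 99.7]
tool_rot: [-3.142, -0.0, 1.636]
force: [0.1, 0.7, -0.9]
width: 16.8
```

apply_moves([
  {"tx": 0, "ty": 0, "tz": -0.001, "rx": 0, "ry": 0, "rz": 0, "claw": 0.005},
  {"tx": 0, "ty": 0, "tz": -0.002, "rx": 0, "ry": 0, "rz": 0, "claw": 0.005},
  {"tx": 0, "ty": 0, "tz": -0.003, "rx": 0, "ry": 0, "rz": 0, "claw": 0.005},
  {"tx": 0, "ty": 0, "tz": -0.004, "rx": 0, "ry": 0, "rz": 0, "claw": 0.005},
  {"tx": 0, "ty": 0, "tz": -0.005, "rx": 0, "ry": 0, "rz": 0, "claw": 0.005},
  {"tx": 0, "ty": 0, "tz": -0.005, "rx": 0, "ry": 0, "rz": 0, "claw": 0.005},
])

```text
clock: 16.9
eef_pos: [540.8, -30.4, 94.8]
tool_rot: [3.141, 0.0, 1.636]
force: [1.0, 0.2, -1.3]
width: 16.5
```

apply_moves([
  {"tx": 0, "ty": 0, "tz": -0.001, "rx": 0, "ry": 0, "rz": 0, "claw": 0.005},
  {"tx": 0, "ty": 0, "tz": -0.002, "rx": 0, "ry": 0, "rz": 0, "claw": 0.005},
  {"tx": 0, "ty": 0, "tz": -0.003, "rx": 0, "ry": 0, "rz": 0, "claw": 0.005},
  {"tx": 0, "ty": 0, "tz": -0.004, "rx": 0, "ry": 0, "rz": 0, "claw": 0.005},
  {"tx": 0, "ty": 0, "tz": -0.005, "rx": 0, "ry": 0, "rz": 0, "claw": 0.005},
  {"tx": 0, "ty": 0, "tz": -0.005, "rx": 0, "ry": 0, "rz": 0, "claw": 0.005},
])

```text
clock: 17.5
eef_pos: [541.1, -30.4, 90.3]
tool_rot: [3.14, 0.0, 1.636]
force: [2.0, 0.2, 3.0]
width: 16.6
```

apply_moves([
  {"tx": 0, "ty": 0, "tz": -0.001, "rx": 0, "ry": 0, "rz": 0, "claw": 0.005},
  {"tx": 0, "ty": 0, "tz": -0.002, "rx": 0, "ry": 0, "rz": 0, "claw": 0.005},
  {"tx": 0, "ty": 0, "tz": -0.003, "rx": 0, "ry": 0, "rz": 0, "claw": 0.005},
  {"tx": 0, "ty": 0, "tz": -0.004, "rx": 0, "ry": 0, "rz": 0, "claw": 0.005},
  {"tx": 0, "ty": 0, "tz": -0.005, "rx": 0, "ry": 0, "rz": 0, "claw": 0.005},
  {"tx": 0, "ty": 0, "tz": -0.005, "rx": 0, "ry": 0, "rz": 0, "claw": 0.005},
])

```text
clock: 18.1
eef_pos: [541.0, -30.4, 85.1]
tool_rot: [3.14, -0.0, 1.636]
force: [0.7, 0.5, 2.3]
width: 16.4
```

apply_moves([
  {"tx": 0, "ty": 0, "tz": -0.0007, "rx": 0, "ry": 0, "rz": 0, "claw": 0.005},
  {"tx": 0, "ty": 0, "tz": -0.0014, "rx": 0, "ry": 0, "rz": 0, "claw": 0.005},
  {"tx": 0, "ty": 0, "tz": -0.0021, "rx": 0, "ry": 0, "rz": 0, "claw": 0.005},
  {"tx": 0, "ty": 0, "tz": -0.0028, "rx": 0, "ry": 0, "rz": 0, "claw": 0.005},
  {"tx": 0, "ty": 0, "tz": -0.0032, "rx": 0, "ry": 0, "rz": 0, "claw": 0.005},
  {"tx": 0, "ty": 0, "tz": -0.0035, "rx": 0, "ry": 0, "rz": 0, "claw": 0.005},
])

```text
clock: 18.7
eef_pos: [541.0, -30.5, 82.2]
tool_rot: [3.14, -0.0, 1.636]
force: [0.4, 0.7, 11.8]
width: 16.5
```

apply_moves([
  {"tx": 0, "ty": 0, "tz": -0.0005, "rx": 0, "ry": 0, "rz": 0, "claw": 0.005},
  {"tx": 0, "ty": 0, "tz": -0.0005, "rx": 0, "ry": 0, "rz": 0, "claw": 0.005},
  {"tx": 0, "ty": 0, "tz": -0.0005, "rx": 0, "ry": 0, "rz": 0, "claw": 0.005},
])

```text
clock: 19.0
eef_pos: [541.1, -30.6, 82.1]
tool_rot: [3.14, -0.0, 1.636]
force: [-0.1, 0.6, 13.6]
width: 16.8
```

apply_moves([
  {"tx": 0, "ty": 0, "tz": 0.0005, "rx": 0, "ry": 0, "rz": 0, "claw": 0.03},
  {"tx": 0, "ty": 0, "tz": 0.0005, "rx": 0, "ry": 0, "rz": 0, "claw": 0.05},
  {"tx": 0, "ty": 0, "tz": 0.0005, "rx": 0, "ry": 0, "rz": 0, "claw": 0.06},
  {"tx": 0, "ty": 0, "tz": 0.0005, "rx": 0, "ry": 0, "rz": 0, "claw": 0.06},
  {"tx": 0, "ty": 0, "tz": 0.02, "rx": 0, "ry": 0, "rz": 0, "claw": 0.06},
  {"tx": 0, "ty": 0, "tz": 0.05, "rx": 0, "ry": 0, "rz": 0, "claw": 0.06},
  {"tx": 0, "ty": 0, "tz": 0.09, "rx": 0, "ry": 0, "rz": 0, "claw": 0.06},
  {"tx": 0, "ty": -0.04, "tz": 0.11, "rx": 0, "ry": 0, "rz": 0, "claw": 0.06},
  {"tx": 0, "ty": -0.04, "tz": 0.11, "rx": 0, "ry": 0, "rz": 0, "claw": 0.06},
  {"tx": 0, "ty": -0.04, "tz": 0.11, "rx": 0, "ry": 0, "rz": 0, "claw": 0.06},
])

```text
clock: 20.0
eef_pos: [540.2, -71.5, 191.1]
tool_rot: [3.141, 0.0, 1.634]
force: [-0.5, -0.5, -0.4]
width: 60.0
```

Run:
```python
from h import *
s=read_state();print(s["eef_pos"],s["clock"],s["force"])
out=[]
for n,w in(("wrist",100),("scene",100)):
    c=calibration(n);im=get_image(n)[:,:,::-1]
    u,v=proj(c,[(540.3,-30.6,80)])[0].astype(int);u0,v0=u-33,v-50
    print(n,u0,v0,proj(c,[(540.3,-30.6,121),(540.3,-30.6,77),(540.3,-30.6,72)]))
    out.append(cv2.resize(im[v0:v0+100,u0:u0+66],(396,600),interpolation=cv2.INTER_CUBIC))
cv2.imwrite("pics/v7.png",np.hstack(out))
```

```text
[540.19548558 -71.53363269 191.14938152] 20.0 [-0.51179402 -0.51306751 -0.41340581]
wrist 249 109 [[282.67585278 168.5835265 ]
 [282.06441074 158.69764174]
 [282.00728775 157.77406876]]
scene 229 172 [[262.1461734  206.90812341]
 [262.94854731 223.72461464]
 [263.03714484 225.58147919]]
```

View pics/v7.png

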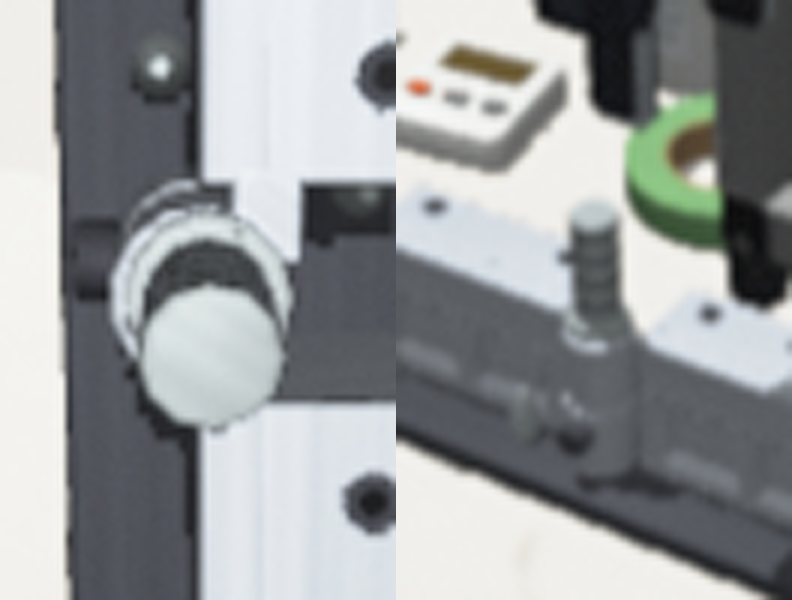

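The pin stands upright with its collar on the upper knuckle: its top is at native (284.1,168.4) in the wrist view and (262.2,207.7) in the scene view. For a seated pin I predicted (282.7,168.6) and (262.1,206.9).

```bash
python3 -c "
from cell import *
print(finish_job())"
```

```text
the job is handed in; nothing more can be done
None
```

The hinge is assembled and the job was handed in at about 20 s of the 61 s allowed; `finish_job` gives no verdict, so the result below rests on my own checks.

- **Loose half:** I set it down between the dowels. The upward force rose to about 8 N with the tool at z 40.9 mm, where I expected about 41 mm. In the wrist picture its knuckle was within 1 px of the hinge axis.
- **Pin:** I pushed it slowly past the catch until the collar bottomed at tool z 82.1 mm, against 82.3 mm expected. The force at the end was 13.6 N. I then released it and moved the gripper clear.
- **Last pictures:** The pin stands upright and its top is within about 1 px of the predicted seated position in the wrist and scene views. The timer and tape roll look undisturbed. The beaker is only partly in view, and I did not measure any of the three again.
- **Disagreements:** Position estimates from the wrist, top and scene cameras differed by 2 to 5 mm along x and 1 to 3 mm along y. I relied on the wrist camera and on the force readings. The pin top sits about 1 mm to +x of the predicted axis, consistent with the bore play and the catch pushing it that way.

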